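Fit the bayonet lamp on the stall's battery box

TASK

Take the LED lamp from the woven tray and fit it into the upright bayonet lampholder on the battery box: lower its two pins into the slots, push it gently down against the spring, turn it clockwise to its stop, and let the spring lift it into its notches so that it stays locked and upright by itself. Never force the lamp (it must not be pressed hard against the bottom of the holder), and leave the figures and the tin where they are.

Things in the scene. Friction and masses are not known exactly. Their poses are not given: they have to be found in the camera images.
- lamp: LED lamp, 116 mm tall, about 0.12 kg, upright. Origin at the centre of its underside, z up its axis. Round aluminium cap 33 mm in diameter (foot bevelled to 27), 0 to 40 mm high; flange 40 mm in diameter to 44 mm; then a white square column 30 x 30 mm, faces square to x and y, up to 112 mm (grip it here, flat on two faces); 31 mm square top plate to 116 mm. A half turn about z changes nothing.
- pins (a point): Middle between the lamp's two bayonet pins, on its axis, 9 mm above its underside. The pins are 6 x 6 mm square bars and stick out along the lamp's +x and -x, their ends 25 mm from its axis (50 mm over both). Axes as the lamp's.
- holder: Black battery box, fixed, 110 (x) x 150 (y) x 55 mm high, origin at the centre of its underside. At its centre stands a steel lampholder collar: bore 36 mm, outside 54 mm, 50 mm high. Two slots, about 12 mm wide at mid wall, open at its top at 60 and 240 degrees counter-clockwise from the box's +x, seen from above. Axes: z up, x across the short side.
- mouth (a point): Point on the collar's axis at the NOMINAL height of its rim, 105 mm above the box's underside; axes as the box's. The real rim is up to 10 mm higher or lower, differently each time, so depth has to be felt. Pins that miss the slots rest on the rim, the lamp's underside 6 mm below it. Over 60 N in all between lamp and holder, pushing and twisting, breaks it.
- spring (a point): Nominal top of the sprung brass disc in the bore, on its axis, 26 mm below the nominal rim (it goes with the real rim). The lamp's underside meets it there: 3 N, then 1 N more per mm. 36 mm below the real rim (13 N) the pins clear the lip and can turn; at 39 mm (16 N) the disc is on its hard bottom. Over 24 N on the disc breaks it. So press with about 14 to 15 N while turning.
- notch (a point): Nominal place of a locked pin's axis, 22 mm from the collar's axis along the box's +x (the other notch is opposite). From the slots' feet the pins run 60 degrees clockwise under the lip to a wall; there the roof is 5 mm higher than the lip. Locked, the lamp's x axis lies along the box's x (either way, about 0.1 rad of play), its underside 31 mm below the real rim.
- tray_floor (a point): Centre of the floor of the fixed round woven tray on which lamp and figures stand: 260 mm across, floor 6 mm above the table, rim 20 mm high.
- figure_a: Carved clay-coloured toy figure, 45 mm tall, 30 mm wide, loose on the tray; origin at the centre of its underside. Leave alone.
- figure_b: Second figure of the same size with a small spout at its head, loose on the tray; origin at the centre of its underside. Leave alone.
- tin: Closed round tin, 84 mm in diameter, 55 mm high, on the table beyond the work; origin at the centre of its underside. Leave alone.
Things that resemble listed ones, but are neither listed nor needed, are in the scene too. There is more than one size of the lamp; the job needs the largest.

How it is judged:
By the outcome, as a careful person would: the job done as asked, in the order asked, and still so for the second after the job is handed in, with the robot touching nothing.
It also fails if it takes over 72 s, if anything falls off the work surface, if the arm or the gripper's body presses on something with over 40 N, if the wrist force passes 120 N, or if a joint passes its speed limit or range.

ROBOT

A 6-joint arm with a two-finger parallel gripper is mounted at the origin on the work surface. World frame = base frame: x ahead of the robot, y to its left, z up, the work surface at z = 0. Lengths are in m, angles in degrees, forces in N, time in s.
With the tool pointing down it reaches from about 0.4 to 0.825 m from the base axis. Payload 7 kg.
Tool frame: the origin (TCP) lies on the centre line of the jaws, within the pads' length; the fingertips stand 11 mm ahead of it and the grasp point (between the pads) lies 8 mm behind it; z points along the fingers, y is the line along which they close (so a half turn about z gives the same grasp; the last joint's range is limited). The gripper opens to 88 mm and grips with 3 to 60 N. Pads are 19 mm wide; open, the fingers measure 130 mm over their backs; the gripper's body (78 mm by 193 mm) begins 47 mm behind the grasp point.
Start: joints at [-55.227, 20.546, 0.682, 0, -70.136, -16.507], TCP at [0.212, -0.641, 0.238] pointing down, gripper open.
Joint ranges: [-176.03, 176.03], [-82.01, 121.73], [-58.28, 71.71], [-173.87, 95.51], [-174.79, -0.11], [-173.66, 173.66]. Speed limits (degrees/s): [136.94, 136.94, 172.46, 180, 180, 180].

INTERFACE

Orientations are given as [roll, pitch, yaw] about the fixed x, y, z axes, in that order (R = Rz(yaw) Ry(pitch) Rx(roll)).
In Python, from plant import r, capture, camera_model, job gives the robot as it stands.
- The arm moves only by the tool drive_tool, never from a script. Its argument "increments" is a list that holds one entry, the list of rows, each a list of 5 numbers: the gripper's target within -1 to 1 (fully open at 1, half-way at 0, shut at -1), then the shift along the tool's x, y, z scaled (see below), then the turn about the tool's z scaled (see below). In form: [[[gripper, tx, ty, tz, roll], ...]]. A call has 1 to 5 rows; each row is the pose to reach, as a shift and turn from the pose commanded when the call began, along the tool's axes at that moment, turning the shorter way round; what a row does not reach only later rows make up. The controller multiplies each number of a shift by 120 mm and each number of a turn by 360 degrees. A row lasts 1/8 s, in which the tool goes at most 62.5 mm and 10.7 degrees, less where a joint would pass 70% of its speed; a pose out of reach is approached as far as the arm can. A call with a number of a shift or a turn outside -1 to 1 is refused whole. A call with a gripper value outside its range is refused whole. The fingers move at their own pace and stop on an object; "squeeze" is the grip in N (left out, the last holds). Time passes only in rows, so rows that repeat a pose let the fingers close. It gives the time, the measured TCP pose, the force, the opening and the grip force at its end, in the units of the state.
- r.get_state(): the state, without advancing time (a new reading comes with each control period).
- capture(name): name is "scene" or "side" or "wrist"; returns the picture (400x640x3 uint8, red, green, blue); there is no depth.
- camera_model(name): a dict with "camera_matrix" (3x3 intrinsics, pixels), "rvec" (rotation vector, rad) and "tvec" (3), from world to camera coordinates, as OpenCV has them. Camera axes: x right, y down, z forward; pixel columns grow to the right and rows downward; lengths in m; the calibration is good to about 2 mm. The wrist camera is an equidistant fisheye: a pixel r from the principal point sees the ray r / f radians off the axis. A picture is of the moment at which its call begins: read the wrist's pose just before it. camera_model takes no time and is no camera call; for the wrist camera it gives the pose at the moment of the call.
- job.close_job(): hands the job in; it is judged then, once.
The state is a dict: "time_s": time; "joints": joint angles; "qd": joint speeds; "joint_torque": joint torques, N m; "tcp_pos": TCP position; "eef_rot": TCP orientation; "contact_force": force on the tool from outside, world axes, zero at the start; "moment": the same for the moment, N m; "gripper_width": finger opening in m; "gripper_force": force on a finger pad.
Only numpy, scipy, OpenCV 4.12 (cv2) and the standard library are available. Lean on these libraries where they do the work, as an engineer would, in place of code of your own. Each camera call takes 0.05 s, during which the arm holds its last target. There are 200 camera calls.

## Working session

There is one attempt and no reset: what is moved stays moved. The work goes in short steps, Python scripts to look and compute and a tool call to move; the robot and the scene stay as the last step left them, time stands still between calls to the robot, and variables do not carry over. Pictures are saved under pics/ and viewed, at most 10 in all, crops included, and the job is handed in when it is done.

Besides the shell and the picture viewer there is one more tool, called after "Request:" as name([rows], argument=value, ...), one row to a line, values as JSON. drive_tool: Moves the arm, as the interface text tells. Its arguments: {"type":"object","properties":{"increments":{"type":"array"},"squeeze":{"type":"number"}},"required":["increments"]}

```bash
mkdir -p pics; ls; python3 - <<'E'
from plant import r,capture,camera_model,job
import cv2
for n in("scene","side","wrist"):
    cv2.imwrite(f"pics/{n}0.png",capture(n)[:,:,::-1]); m=camera_model(n); print(n,m)
print(r.get_state())
E
```

```text
pics
scene {'camera_matrix': array([[392.2581445 ,   0.        , 317.64228184],
       [  0.        , 392.2581445 , 196.12956226],
       [  0.        ,   0.        ,   1.        ]]), 'rvec': array([ 2.13833786,  0.98145869, -0.41750693]), 'tvec': array([-0.44353147, -0.22751034,  1.32621698])}
side {'camera_matrix': array([[383.98040196,   0.        , 322.01239407],
       [  0.        , 383.98040196, 202.48211022],
       [  0.        ,   0.        ,   1.        ]]), 'rvec': array([ 2.2870106 , -0.62508558,  0.25316384]), 'tvec': array([-0.53154421,  0.32521659,  0.62840984])}
wrist {'camera_matrix': array([[309.70691629,   0.        , 324.18117733],
       [  0.        , 309.70691629, 197.83440902],
       [  0.        ,   0.        ,   1.        ]]), 'rvec': array([-1.72512458, -2.38741888, -0.36284292]), 'tvec': array([ 0.67588367, -0.03571396,  0.39347399])}
{'time_s': 0.15, 'joints': array([-5.52278689e+01,  2.05825419e+01,  6.48519578e-01, -1.50621739e-02,
       -7.01356446e+01, -1.65059911e+01]), 'qd': array([-0.09090659, -0.16698392,  0.1992778 ,  0.05876759,  0.04329318,
       -0.04985226]), 'joint_torque': array([-2.06221426e-03, -5.83272886e+01,  2.93288273e+01,  7.00106844e+00,
        8.78485531e-03, -1.28036122e-04]), 'tcp_pos': array([ 0.21143637, -0.64067982,  0.23685099]), 'eef_rot': array([ 1.79929180e+02, -6.21742427e-03, -1.61738983e+02]), 'contact_force': array([-0.01378776, -0.18300661,  0.41817901]), 'moment': array([-0.01380396, -0.04398567, -0.06661577]), 'gripper_force': 0.0, 'gripper_width': 0.08719611781414986}
```

View pics/scene0.png

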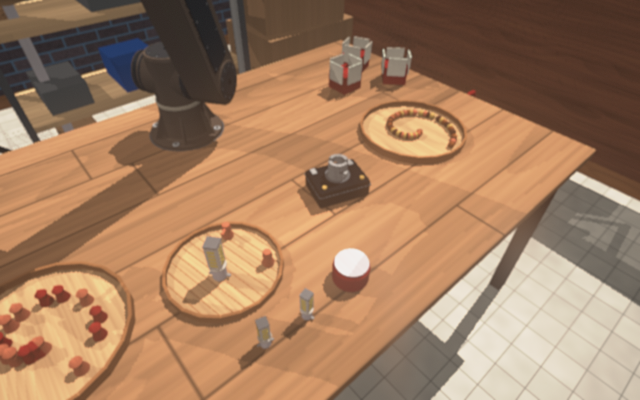

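View pics/side0.png

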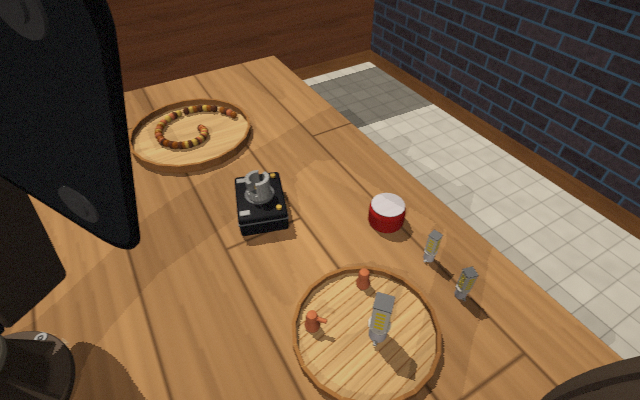

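View pics/wrist0.png

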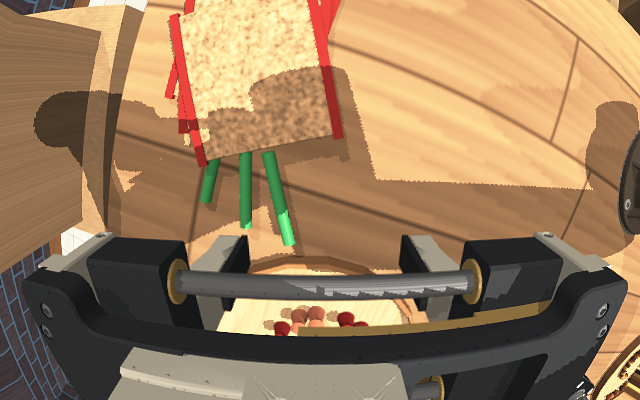

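The scene view shows the lamp at about (214,258) on the tray and the holder at about (338,178). The side view shows the lamp at (380,320) and the holder at (261,203). I'll enlarge both for accuracy.

```bash
cat > h.py <<'E'
import numpy as np,cv2
from plant import r,capture,camera_model,job
def ray(n,p,m=None):
    m=m or camera_model(n);R=cv2.Rodrigues(m["rvec"])[0];K=m["camera_matrix"]
    d=np.linalg.solve(K,[p[0],p[1],1.])
    if n=="wrist":
        t=np.hypot(d[0],d[1]);d=np.array([*(d[:2]/t*np.sin(t)),np.cos(t)])
    return -R.T@m["tvec"].ravel(),R.T@d/np.linalg.norm(d)
def onz(n,p,z,m=None):
    c,d=ray(n,p,m);return c+d*(z-c[2])/d[2]
def tri(*obs):
    A=0;b=0;L=[]
    for n,p in obs:
        c,d=ray(n,p);P=np.eye(3)-np.outer(d,d);A=A+P;b=b+P@c;L.append((c,d))
    x=np.linalg.solve(A,b);return x,[round(float(np.linalg.norm(np.cross(x-c,d)))*1e3,1) for c,d in L]
def proj(n,X,m=None):
    m=m or camera_model(n);R=cv2.Rodrigues(m["rvec"])[0];K=m["camera_matrix"]
    c=R@np.asarray(X,float)+m["tvec"].ravel()
    if n=="wrist":
        t=np.arctan2(np.hypot(c[0],c[1]),c[2]);u=c[:2]/np.hypot(c[0],c[1])*t
    else:u=c[:2]/c[2]
    return K[:2,:2]@u+K[:2,2]
E
python3 - <<'E'
import cv2,numpy as np
s=cv2.imread("pics/scene0.png");d=cv2.imread("pics/side0.png")
f=lambda i,x,y:cv2.resize(i[y:y+75,x:x+100],(400,300),interpolation=cv2.INTER_CUBIC)
cv2.imwrite("pics/c0.png",np.vstack([np.hstack([f(s,165,220),f(d,330,285)]),np.hstack([f(s,290,140),f(d,210,165)])]))
E
```

```text
(no output)
```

View pics/c0.png

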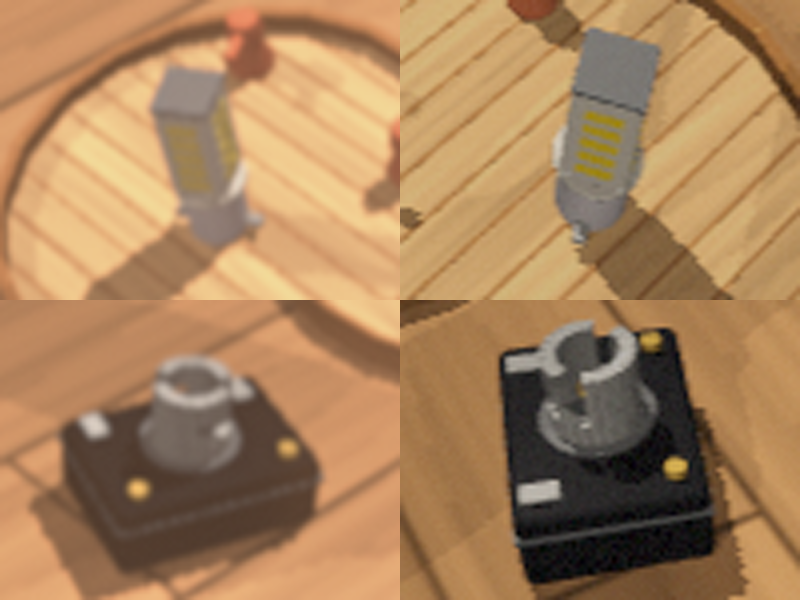

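```bash
python3 - <<'E'
from h import *
np.set_printoptions(precision=4,suppress=True)
S=lambda x,y,o:("scene",(o[0]+(x+.5)/4-.5,o[1]+(y+.5)/4-.5)); D=lambda x,y,o:("side",(o[0]+(x+.5)/4-.5,o[1]+(y+.5)/4-.5))
ls,ld,hs,hd=(165,220),(330,285),(290,140),(210,165)
print("lamptop",tri(S(190,91,ls),D(218,71,ld)))
for z in(.122,):
  a=np.array([onz(*S(x,y,ls),z) for x,y in((173,68),(226,73),(208,117),(152,108))]);b=np.array([onz(*D(x,y,ld),z) for x,y in((190,30),(261,45),(246,115),(174,93))])
  for q in(a,b):
    print(q.mean(0),[ (round(float(np.degrees(np.arctan2(*(q[(i+1)%4]-q[i])[1::-1]))),1),round(float(np.linalg.norm(q[(i+1)%4]-q[i]))*1e3,1)) for i in range(4)])
print("rim",tri(S(194,80,hs),D(189,51,hd)),onz(*S(194,80,hs),.105),onz(*D(189,51,hd),.105))
a=np.array([onz(*S(x,y,hs),.055) for x,y in((62,130),(258,78),(320,170),(130,235))]);b=np.array([onz(*D(x,y,hd),.055) for x,y in((100,52),(268,30),(313,215),(115,240))])
for q in(a,b):
    print(q,q.mean(0),[ (round(float(np.degrees(np.arctan2(*(q[(i+1)%4]-q[i])[1::-1]))),1),round(float(np.linalg.norm(q[(i+1)%4]-q[i]))*1e3,1)) for i in range(4)])
# visible pin side view, scene
print("pins",onz(*D(178,232,ld),.015),onz(*S(254,219,ls),.015))
E
```

```text
lamptop (array([ 0.6018, -0.2242,  0.1171]), [0.7, 0.7])
[ 0.6059 -0.2251  0.122 ] [(42.6, 28.1), (-48.2, 29.5), (-141.8, 29.8), (128.4, 27.3)]
[ 0.5996 -0.2267  0.122 ] [(-44.6, 29.0), (-138.3, 32.8), (130.1, 29.0), (41.6, 30.1)]
rim (array([0.5527, 0.1781, 0.104 ]), [0.0, 0.0]) [0.5536 0.1772 0.105 ] [0.5523 0.177  0.105 ]
[[0.4898 0.1161 0.055 ]
 [0.535  0.2604 0.055 ]
 [0.6335 0.2206 0.055 ]
 [0.5992 0.0818 0.055 ]] [0.5644 0.1697 0.055 ] [(72.6, 151.2), (-22.0, 106.3), (-103.9, 143.0), (162.6, 114.6)]
[[0.5231 0.2596 0.055 ]
 [0.6199 0.2259 0.055 ]
 [0.5735 0.0731 0.055 ]
 [0.4737 0.1111 0.055 ]] [0.5475 0.1674 0.055 ] [(-19.2, 102.5), (-106.9, 159.7), (159.1, 106.9), (71.6, 156.4)]
pins [ 0.584  -0.2379  0.015 ] [ 0.618  -0.2126  0.015 ]
```

Request:
drive_tool([
  [[1,-0.4,0.22,0,0],[1,-0.9,0.5,0,0]],
])

```text
time_s: 0.4
tcp_pos: [0.2911, -0.5541, 0.2368]
eef_rot: [179.9, -0.0, -161.9]
contact_force: [1.1, -0.2, 0.4]
gripper_width: 0.0878
gripper_force: 0.0
```

Request:
drive_tool([
  [[1,-0.45,0.25,0,0],[1,-0.9,0.5,0,0]],
])

```text
time_s: 0.65
tcp_pos: [0.3758, -0.4623, 0.2374]
eef_rot: [180.0, -0.0, -161.7]
contact_force: [0.4, 0.6, -0.3]
gripper_width: 0.0878
gripper_force: 0.0
```

Request:
drive_tool([
  [[1,-0.45,0.25,0,0],[1,-0.9,0.5,0,0]],
])

```text
time_s: 0.9
tcp_pos: [0.4596, -0.3714, 0.2376]
eef_rot: [-180.0, 0.0, -161.7]
contact_force: [0.6, -0.7, 0.0]
gripper_width: 0.0878
gripper_force: 0.0
```

Request:
drive_tool([
  [[1,-0.3,0.2,0,-0.02],[1,-0.6,0.4,0,-0.045],[1,-0.6,0.4,0,-0.063],[1,-0.6,0.4,0,-0.063]],
])

```text
time_s: 1.4
tcp_pos: [0.5121, -0.3044, 0.2373]
eef_rot: [180.0, -0.0, -139.0]
contact_force: [0.1, 0.4, 0.4]
gripper_width: 0.0875
gripper_force: 0.0
```

```bash
python3 - <<'E'
from h import *
np.set_printoptions(precision=4,suppress=True)
s=r.get_state();print(s);m=camera_model("wrist");im=capture("wrist")
R=cv2.Rodrigues(m["rvec"])[0];print("cam",-R.T@m["tvec"],"axis",R[2])
for X in((.602,-.2255,.122),(.602,-.2255,.006),(.553,.178,.105)):print(proj("wrist",X,m))
cv2.imwrite("pics/w1.png",im[:,:,::-1]);np.save("w1.npy",m,allow_pickle=True)
E
```

```text
{'time_s': 1.4, 'joints': array([-11.9491,  13.1711,  -9.7083,  -0.0065, -67.1542, -37.0869]), 'qd': array([-1.1114, -0.1974, -0.0521,  0.009 ,  0.0589, -3.5254]), 'joint_torque': array([  0.7161, -47.3527,  28.8196,   6.8564,   0.0086,   0.9636]), 'tcp_pos': array([ 0.5121, -0.3044,  0.2373]), 'eef_rot': array([ 179.9696,   -0.0154, -139.0385]), 'contact_force': array([0.072 , 0.4246, 0.3518]), 'moment': array([ 0.003 ,  0.0342, -0.0196]), 'gripper_force': 0.0, 'gripper_width': 0.08747372065106959}
cam [ 0.4508 -0.3594  0.3856] axis [ 0.2223  0.1955 -0.9552]
[325.5297 307.2532]
[325.0645 256.203 ]
[518.0841 385.5824]
```

View pics/w1.png

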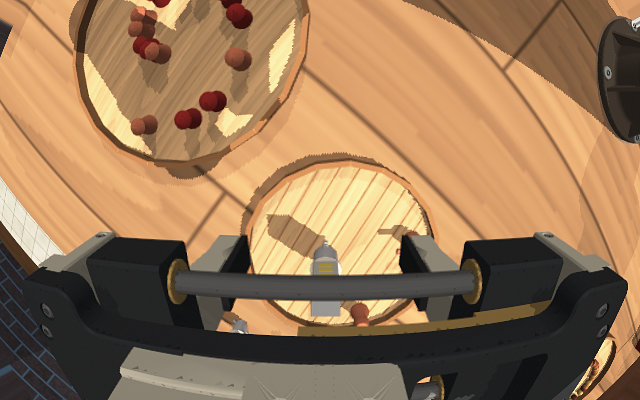

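Request:
drive_tool([
  [[1,-0.4,0,0,0],[1,-0.8,0,0,0],[1,-0.99,0,0.1,0],[1,-0.99,0,0.4,0],[1,-0.99,0,0.6,0]],
])

```text
time_s: 2.08
tcp_pos: [0.6005, -0.2272, 0.1632]
eef_rot: [179.9, -0.1, -139.2]
contact_force: [-0.0, 0.3, 0.1]
gripper_width: 0.0877
gripper_force: 0.0
```

Request:
drive_tool([
  [[1,0,0,0.3,0],[1,0,0,0.5,0],[1,0,0,0.65,0],[1,0,0,0.71,0],[1,0,0,0.71,0]],
])

```text
time_s: 2.7
tcp_pos: [0.6016, -0.2274, 0.0803]
eef_rot: [180.0, -0.0, -139.1]
contact_force: [-0.6, -0.1, 0.3]
gripper_width: 0.0878
gripper_force: 0.0
```

Request:
drive_tool([
  [[-0.3,0,0,0,0],[-0.5,0,0,0,0],[-1,0,0,0,0],[-1,0,0,0,0],[-1,0,0,0,0]],
], squeeze=30)

```text
time_s: 3.32
tcp_pos: [0.6017, -0.2271, 0.0804]
eef_rot: [-180.0, 0.0, -139.1]
contact_force: [0.5, 0.0, 0.2]
gripper_width: 0.043
gripper_force: 0.0
```

Request:
drive_tool([
  [[-1,0,0,0,0],[-1,0,0,0,0],[-1,0,0,0,0],[-1,0,0,0,0]],
])

```text
time_s: 3.82
tcp_pos: [0.6015, -0.2271, 0.0802]
eef_rot: [180.0, -0.0, -139.1]
contact_force: [0.2, -0.0, 0.2]
gripper_width: 0.0296
gripper_force: 30.0
```

Request:
drive_tool([
  [[-1,0,0,-0.1,0],[-1,0,0,-0.3,0],[-1,0,0,-0.6,0],[-1,0,0,-0.9,0],[-1,0,0,-0.9,0]],
])

```text
time_s: 4.45
tcp_pos: [0.6036, -0.2276, 0.1929]
eef_rot: [-179.7, 0.2, -139.0]
contact_force: [-0.3, 0.2, -2.0]
gripper_width: 0.0299
gripper_force: 30.0
```

```bash
python3 - <<'E'
from h import *
np.set_printoptions(precision=4,suppress=True)
s=r.get_state();print(s["tcp_pos"],s["eef_rot"],s["contact_force"],s["gripper_width"],s["joints"])
a=capture("side");b=capture("scene");w=capture("wrist")
p=s["tcp_pos"]
u=proj("side",p).astype(int);v=proj("scene",p).astype(int);print(u,v)
f=lambda i,u:cv2.resize(i[u[1]-45:u[1]+55,u[0]-50:u[0]+50],(400,400),interpolation=cv2.INTER_CUBIC)
cv2.imwrite("pics/l1.png",np.vstack([np.hstack([f(a,u),f(b,v)]),np.hstack([cv2.resize(w[220:320,270:380],(400,200)),]*2)])[:,:,::-1])
E
```

```text
[ 0.6036 -0.2276  0.1929] [-179.6804    0.2478 -139.0256] [-0.3437  0.1748 -1.9512] 0.029856811492366124 [ -3.33    19.2466  -7.2744   0.0625 -63.0784 -45.7244]
[391 276] [203 218]
```

View pics/l1.png

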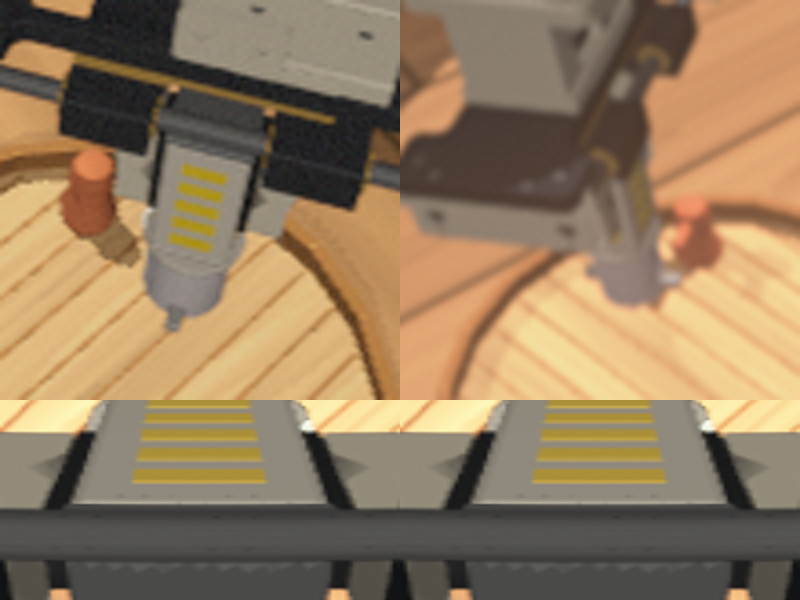

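The lamp is held upright, with its pins visible at side-crop (174,318) and scene-crop (272,280). Next I'll estimate the lamp's offset in the hand and the way to the holder.

```bash
python3 - <<'E'
from h import *
np.set_printoptions(precision=4,suppress=True)
p=np.array([.6036,-.2276,.1929]);z=.1929-.074+.009
a=onz("side",(391-50+174/4,276-45+322/4),z);b=onz("scene",(203-50+275/4,218-45+280/4),z)
# cap foot centres in each image -> underside centre
print(a,b,(a+b)/2-p,np.linalg.norm(a-b),np.degrees(np.arctan2(*(b-a)[1::-1])))
y=np.radians(-139);X=np.array([np.cos(y),np.sin(y)]);Y=np.array([np.sin(y),-np.cos(y)])
print("offs tool",((a+b)/2-p)[:2]@X,((a+b)/2-p)[:2]@Y)
d=np.array([.5527,.1781])-p[:2];print(d@X,d@Y)
E
```

```text
[ 0.5877 -0.2426  0.1279] [ 0.6249 -0.2128  0.1279] [ 0.0027 -0.0001 -0.065 ] 0.04772044729547068 38.67974770544702
offs tool -0.001953069538862992 -0.0018768467048526092
-0.22774843042810966 0.33957908127199543
```

Request:
drive_tool([
  [[-1,0,0,-0.2,0],[-1,-0.1,0.15,-0.4,0],[-1,-0.3,0.5,-0.4,0],[-1,-0.63,0.94,-0.4,0],[-1,-0.63,0.94,-0.4,0]],
])

```text
time_s: 5.22
tcp_pos: [0.584, -0.0891, 0.2355]
eef_rot: [179.9, -0.1, -138.8]
contact_force: [0.5, -0.6, -0.9]
gripper_width: 0.0301
gripper_force: 30.0
```

Request:
drive_tool([
  [[-1,-0.2,0.3,0,0],[-1,-0.42,0.63,0,0],[-1,-0.63,0.94,0,0]],
])

```text
time_s: 5.6
tcp_pos: [0.5674, 0.043, 0.2353]
eef_rot: [180.0, -0.1, -139.1]
contact_force: [1.9, -0.2, -2.0]
gripper_width: 0.0301
gripper_force: 30.0
```

Request:
drive_tool([
  [[-1,-0.21,0.32,0,0],[-1,-0.42,0.63,0,0],[-1,-0.56,0.84,0,0],[-1,-0.63,0.94,0,0],[-1,-0.63,0.94,0,0]],
])

```text
time_s: 6.22
tcp_pos: [0.551, 0.1772, 0.2356]
eef_rot: [180.0, -0.1, -139.0]
contact_force: [-0.5, 0.4, -1.4]
gripper_width: 0.0298
gripper_force: 30.0
```

```bash
python3 - <<'E'
from h import *
np.set_printoptions(precision=4,suppress=True)
a=capture("side");b=capture("scene")
s=r.get_state();print(s["time_s"],s["tcp_pos"],s["eef_rot"],s["contact_force"],s["moment"],s["joints"])
f=lambda i,u:cv2.resize(i[u[1]-65:u[1]+35,u[0]-50:u[0]+50],(400,400),interpolation=cv2.INTER_CUBIC)
u=(261,195);v=(338,170)
cv2.imwrite("pics/h1.png",np.hstack([f(a,u),f(b,v)])[:,:,::-1])
E
```

```text
6.325 [0.5512 0.1762 0.2359] [-179.9995   -0.0629 -139.0804] [ 0.303   0.7122 -1.07  ] [-0.0021 -0.0031 -0.0123] [ 37.0915  11.6307 -11.9037   0.0052 -66.5283 -86.1739]
```

View pics/h1.png

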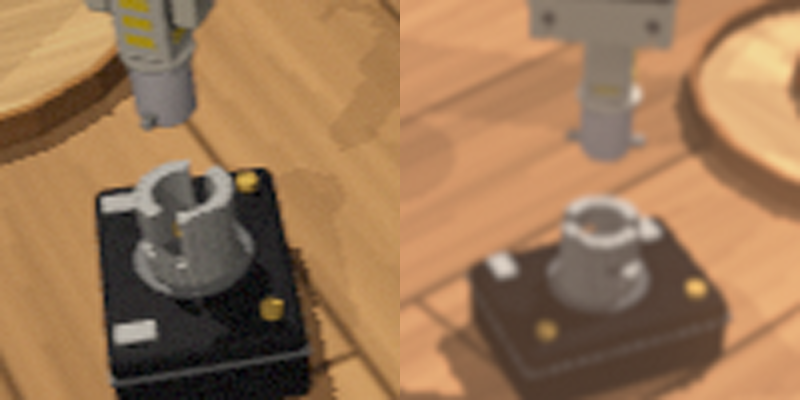

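```bash
python3 - <<'E'
from h import *
np.set_printoptions(precision=4,suppress=True)
S=lambda x,y:("scene",(338-50+(x+.5)/4-.5,170-65+(y+.5)/4-.5));D=lambda x,y:("side",(261-50+(x+.5)/4-.5,195-65+(y+.5)/4-.5))
def cs(n,X):
    q=proj(n,X);o=(261-50,195-65) if n=="side" else (338-50,170-65);return (q-o)*4+1.5
C=np.array([.5527,.1781,.104])
for a in(30,36,42,48,54):
    e=np.array([np.cos(np.radians(a)),np.sin(np.radians(a)),0])
    print(a,[cs("side",C-e*t) for t in(.018,.027)],"far",cs("side",C+e*.0225),"scene",cs("scene",C+e*.0225),cs("scene",C-e*.0225))
uz=.2356-.074
P=np.array([.551,.1768,uz]);ex=np.array([np.cos(np.radians(41)),np.sin(np.radians(41)),0])
for t in(0,.0015,.003):
  L=P+ex*t
  print(t,"pins side",cs("side",L+[0,0,.009]-ex*.025),"scene",cs("scene",L+[0,0,.009]-ex*.025),cs("scene",L+[0,0,.009]+ex*.025),"axis",cs("side",L),cs("scene",L))
E
```

```text
30 [array([165.5588, 209.7449]), array([155.6526, 219.3166])] far [208.5881 168.1689] scene [234.7468 227.1192] [169.619  213.0748]
36 [array([168.4116, 210.7551]), array([159.9507, 220.8526])] far [205.092  166.9795] scene [235.5499 225.0245] [168.7172 215.1325]
42 [array([171.4522, 211.5468]), array([164.5373, 222.0571])] far [201.3848 166.0503] scene [235.9822 222.8822] [168.1766 217.2508]
48 [array([174.6463, 212.1104]), array([169.3596, 222.9152])] far [197.5056 165.3904] scene [236.041 220.716] [168.0049 219.4069]
54 [array([177.9573, 212.4393]), array([174.3617, 223.4162])] far [193.4946 165.0061] scene [235.7273 218.5499] [168.2059 221.5774]
0 pins side [146.1667 126.9281] scene [164.2473 132.1274] [242.8654 139.0882] axis [169.6013 111.9984] [202.8103 147.3995]
0.0015 pins side [147.4638 125.1921] scene [166.5948 132.3352] [245.2357 139.298 ] axis [170.8331 110.3296] [205.1546 147.6087]
0.003 pins side [148.7576 123.4605] scene [168.9429 132.5431] [247.6068 139.508 ] axis [172.0619 108.6649] [207.4997 147.8181]
```

```bash
python3 - <<'E'
from h import *
a=capture("side")
cv2.imwrite("pics/h2.png",cv2.resize(a[150:215,225:295],(770,600),interpolation=cv2.INTER_CUBIC)[:,:,::-1])
E
```

```text
(no output)
```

View pics/h2.png

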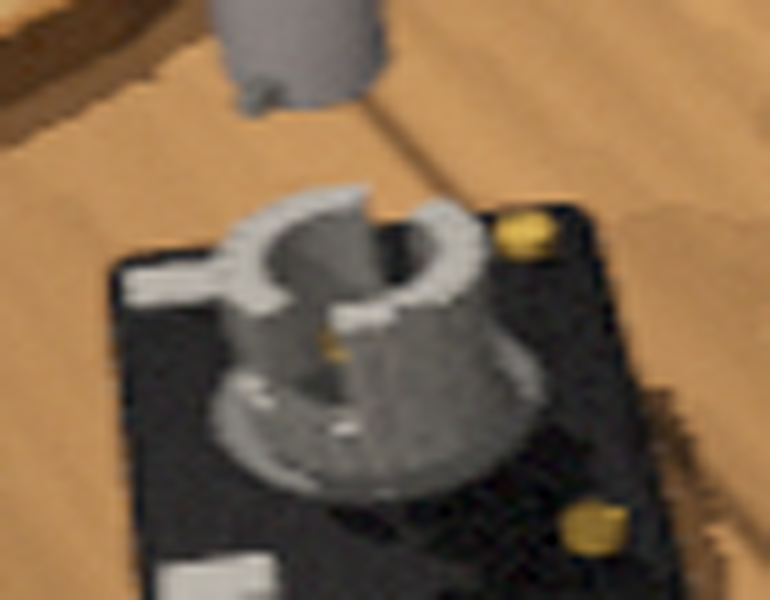

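The slots sit at about 42–43°, near slot at (306,313) and far slot at (395,205), so my estimates hold up. Now I'll descend.

Request:
drive_tool([
  [[-1,-0.007,0.003,0.15,-0.003],[-1,-0.007,0.003,0.3,-0.003],[-1,-0.007,0.003,0.38,-0.003],[-1,-0.007,0.003,0.42,-0.003],[-1,-0.007,0.003,0.42,-0.003]],
])

```text
time_s: 7.0
tcp_pos: [0.5517, 0.1777, 0.1861]
eef_rot: [-180.0, -0.0, -138.0]
contact_force: [0.8, -0.6, -1.6]
gripper_width: 0.0297
gripper_force: 30.0
```

Request:
drive_tool([
  [[-1,0,0,0.02,0],[-1,0,0,0.04,0],[-1,0,0,0.06,0],[-1,0,0,0.08,0],[-1,0,0,0.08,0]],
])

```text
time_s: 7.62
tcp_pos: [0.5515, 0.1777, 0.1761]
eef_rot: [-180.0, -0.0, -138.0]
contact_force: [0.1, -1.3, -1.6]
gripper_width: 0.03
gripper_force: 30.0
```

Request:
drive_tool([
  [[-1,0,0,0.01,0],[-1,0,0,0.02,0],[-1,0,0,0.03,0],[-1,0,0,0.04,0],[-1,0,0,0.04,0]],
])

```text
time_s: 8.25
tcp_pos: [0.5515, 0.1777, 0.1714]
eef_rot: [-180.0, -0.0, -138.0]
contact_force: [1.5, -4.1, -1.0]
gripper_width: 0.0299
gripper_force: 30.0
```

Request:
drive_tool([
  [[-1,0,0,0.01,0],[-1,0,0,0.02,0],[-1,0,0,0.03,0],[-1,0,0,0.04,0],[-1,0,0,0.04,0]],
])

```text
time_s: 8.88
tcp_pos: [0.5515, 0.1776, 0.1666]
eef_rot: [-180.0, -0.0, -138.0]
contact_force: [0.7, -5.7, 0.7]
gripper_width: 0.03
gripper_force: 30.0
```

Request:
drive_tool([
  [[-1,0.006,-0.006,0,0],[-1,0.006,-0.006,0,0],[-1,0.006,-0.006,0.01,0],[-1,0.006,-0.006,0.02,0],[-1,0.006,-0.006,0.02,0]],
])

```text
time_s: 9.5
tcp_pos: [0.5514, 0.1772, 0.1641]
eef_rot: [180.0, 0.0, -138.0]
contact_force: [0.5, 0.3, -1.6]
gripper_width: 0.0299
gripper_force: 30.0
```

```bash
cat > s.py <<'E'
from plant import r
import numpy as np
np.set_printoptions(precision=4,suppress=True)
s=r.get_state();print(s["time_s"],s["tcp_pos"],s["eef_rot"],s["contact_force"],s["moment"],s["joints"])
E
python3 s.py
```

```text
9.5 [0.5514 0.1772 0.1641] [ 179.9784    0.0018 -137.9752] [ 0.453   0.2652 -1.5752] [-0.0007  0.0646  0.0278] [ 37.1386  14.9653 -17.4852  -0.0256 -57.5497 -85.1001]
```

Request:
drive_tool([
  [[-1,0,0,0.01,0],[-1,0,0,0.02,0],[-1,0,0,0.03,0],[-1,0,0,0.04,0],[-1,0,0,0.04,0]],
])

```text
time_s: 10.12
tcp_pos: [0.5514, 0.1769, 0.1594]
eef_rot: [180.0, -0.0, -138.0]
contact_force: [0.3, -0.7, -1.3]
gripper_width: 0.0299
gripper_force: 30.0
```

Request:
drive_tool([
  [[-1,0,0,0.01,0],[-1,0,0,0.02,0],[-1,0,0,0.03,0],[-1,0,0,0.04,0],[-1,0,0,0.04,0]],
])

```text
time_s: 10.75
tcp_pos: [0.5515, 0.1769, 0.1547]
eef_rot: [-180.0, -0.0, -138.0]
contact_force: [0.7, 0.1, -1.7]
gripper_width: 0.0297
gripper_force: 30.0
```

Request:
drive_tool([
  [[-1,0,0,0.008,0],[-1,0,0,0.015,0],[-1,0,0,0.025,0],[-1,0,0,0.025,0]],
])

```text
time_s: 11.25
tcp_pos: [0.5516, 0.177, 0.152]
eef_rot: [-180.0, 0.0, -138.0]
contact_force: [-1.7, 0.4, 4.0]
gripper_width: 0.0297
gripper_force: 30.0
```

Request:
drive_tool([
  [[-1,0,0,0.008,0],[-1,0,0,0.015,0],[-1,0,0,0.025,0],[-1,0,0,0.025,0]],
])

```text
time_s: 11.75
tcp_pos: [0.5516, 0.177, 0.1491]
eef_rot: [-180.0, 0.0, -138.0]
contact_force: [-2.3, 0.7, 7.3]
gripper_width: 0.0295
gripper_force: 30.0
```

Request:
drive_tool([
  [[-1,0,0,0.01,0],[-1,0,0,0.02,0],[-1,0,0,0.03,0],[-1,0,0,0.03,0]],
])

```text
time_s: 12.25
tcp_pos: [0.5517, 0.177, 0.1459]
eef_rot: [-180.0, 0.0, -138.0]
contact_force: [-3.9, -0.3, 10.1]
gripper_width: 0.0299
gripper_force: 30.0
```

Request:
drive_tool([
  [[-1,0,0,0.005,0],[-1,0,0,0.01,0],[-1,0,0,0.015,0],[-1,0,0,0.015,0]],
])

```text
time_s: 12.75
tcp_pos: [0.5517, 0.177, 0.1444]
eef_rot: [-180.0, 0.0, -138.0]
contact_force: [-4.0, 0.1, 12.2]
gripper_width: 0.0296
gripper_force: 30.0
```

```bash
python3 s.py
```

```text
12.75 [0.5517 0.177  0.1444] [-179.9784    0.0373 -137.9524] [-4.039   0.1241 12.2006] [-0.129   1.9542 -0.0213] [ 37.1325  16.0549 -18.8989   0.0224 -55.0072 -85.0978]
```

Request:
drive_tool([
  [[-1,0.004,0.004,0.007,0],[-1,0.004,0.004,0.007,0],[-1,0.004,0.004,0.007,0.012],[-1,0.004,0.004,0.007,0.025],[-1,0.004,0.004,0.007,0.025]],
])

```text
time_s: 13.38
tcp_pos: [0.5521, 0.1772, 0.1441]
eef_rot: [-179.9, 0.2, -147.0]
contact_force: [-2.5, -1.7, 11.1]
gripper_width: 0.0302
gripper_force: 30.0
```

```bash
python3 s.py
```

```text
13.375 [0.5521 0.1772 0.1441] [-179.9414    0.1554 -147.0029] [-2.5291 -1.7431 11.1032] [-0.5036  0.7668 -0.0279] [ 37.1604  16.04   -18.9842   0.0853 -54.8251 -94.2124]
```

Request:
drive_tool([
  [[-1,0.003,-0.003,0.012,0],[-1,0.003,-0.003,0.015,0],[-1,0.003,-0.003,0.015,0]],
])

```text
time_s: 13.75
tcp_pos: [0.5521, 0.1771, 0.1425]
eef_rot: [-180.0, 0.2, -146.9]
contact_force: [-2.7, 0.5, 13.7]
gripper_width: 0.0299
gripper_force: 30.0
```

```bash
python3 s.py
```

```text
13.75 [0.5521 0.1771 0.1425] [-179.9601    0.1943 -146.9326] [-2.6937  0.4949 13.7472] [ 0.1338  1.1769 -0.0232] [ 37.141   16.1106 -19.1149   0.0657 -54.5835 -94.1117]
```

Request:
drive_tool([
  [[-1,0,0,0,0.012],[-1,0,0,0,0.025],[-1,0,0,0,0.035],[-1,0,0,0,0.035]],
])

```text
time_s: 14.25
tcp_pos: [0.5524, 0.177, 0.1427]
eef_rot: [-180.0, 0.2, -159.6]
contact_force: [-0.8, -1.2, 13.8]
gripper_width: 0.0301
gripper_force: 30.0
```

```bash
python3 s.py
```

```text
14.25 [0.5524 0.177  0.1427] [-179.9832    0.2359 -159.5761] [-0.8444 -1.1949 13.753 ] [-0.3767  0.5415 -0.0704] [  37.1282   16.1063  -19.1033    0.103   -54.5693 -106.7639]
```

Request:
drive_tool([
  [[-1,0,0,0,0.015],[-1,0,0,0,0.03],[-1,0,0,0,0.045],[-1,0,0,0,0.055],[-1,0,0,0,0.055]],
])

```text
time_s: 14.88
tcp_pos: [0.5527, 0.1769, 0.1429]
eef_rot: [179.9, 0.3, -179.4]
contact_force: [-0.3, -2.0, 12.8]
gripper_width: 0.0298
gripper_force: 30.0
```

Request:
drive_tool([
  [[-1,0,0,0,0.01],[-1,0,0,0,0.02],[-1,0,0,0,0.03],[-1,0,0,0,0.03]],
])

```text
time_s: 15.38
tcp_pos: [0.5527, 0.1769, 0.1428]
eef_rot: [179.9, 0.2, 169.8]
contact_force: [-0.6, -1.2, 13.0]
gripper_width: 0.03
gripper_force: 30.0
```

```bash
python3 s.py
```

```text
15.375 [0.5527 0.1769 0.1428] [179.8925   0.2345 169.8291] [-0.5545 -1.1695 12.9907] [-0.6176  0.1774 -0.0579] [  37.1195   16.105   -19.0966    0.1219  -54.5604 -137.3606]
```

Request:
drive_tool([
  [[-1,0,0,0,0.006],[-1,0,0,0,0.012],[-1,0,0,0,0.018],[-1,0,0,0,0.018]],
])

```text
time_s: 15.88
tcp_pos: [0.5527, 0.177, 0.1429]
eef_rot: [179.9, 0.2, 163.4]
contact_force: [0.2, -1.3, 12.9]
gripper_width: 0.0303
gripper_force: 30.0
```

```bash
python3 s.py
```

```text
15.875 [0.5527 0.177  0.1429] [179.8598   0.2278 163.3709] [ 0.1672 -1.2855 12.8707] [-0.5726  0.1742  0.0118] [  37.1204   16.1062  -19.0927    0.1237  -54.5534 -143.8207]
```

Request:
drive_tool([
  [[-1,0,0,0,0.004],[-1,0,0,0,0.007],[-1,0,0,0,0.01],[-1,0,0,0,0.01]],
])

```text
time_s: 16.38
tcp_pos: [0.5527, 0.1769, 0.1428]
eef_rot: [179.9, 0.2, 159.8]
contact_force: [-0.4, -1.4, 12.4]
gripper_width: 0.0295
gripper_force: 30.0
```

```bash
python3 s.py
```

```text
16.375 [0.5527 0.1769 0.1428] [179.8567   0.2124 159.7937] [-0.416  -1.3828 12.3592] [-0.5381  0.1159  0.0168] [  37.1224   16.1078  -19.0997    0.1246  -54.5573 -147.4005]
```

Request:
drive_tool([
  [[-1,0,0,0,0.003],[-1,0,0,0,0.007],[-1,0,0,0,0.007]],
])

```text
time_s: 16.75
tcp_pos: [0.5525, 0.1767, 0.1428]
eef_rot: [179.9, 0.2, 157.3]
contact_force: [-0.9, -2.8, 13.8]
gripper_width: 0.0296
gripper_force: 30.0
```

```bash
python3 s.py
```

```text
16.75 [0.5525 0.1767 0.1428] [179.8844   0.1967 157.2768] [-0.9368 -2.7817 13.7954] [-1.0534  0.4037  0.0964] [  37.1157   16.1053  -19.1121    0.1374  -54.5839 -149.9182]
```

Request:
drive_tool([
  [[-1,0,0,0,0.002],[-1,0,0,0,0.004],[-1,0,0,0,0.004]],
])

```text
time_s: 17.12
tcp_pos: [0.5523, 0.1763, 0.1427]
eef_rot: [179.9, 0.2, 155.8]
contact_force: [-1.9, -3.2, 14.0]
gripper_width: 0.0297
gripper_force: 30.0
```

```bash
python3 s.py
```

```text
17.125 [0.5523 0.1763 0.1427] [179.9199   0.1794 155.8459] [-1.9463 -3.18   14.0154] [-1.3788  0.5271  0.1556] [  37.1081   16.1024  -19.1278    0.1457  -54.6134 -151.3463]
```

Request:
drive_tool([
  [[-1,0,0,0,-0.005],[-1,0,0,0,-0.006],[-1,0,0,-0.01,-0.006],[-1,0,0,-0.02,-0.006],[-1,0,0,-0.02,-0.006]],
])

```text
time_s: 17.75
tcp_pos: [0.5523, 0.1764, 0.1449]
eef_rot: [179.9, 0.2, 158.0]
contact_force: [-0.2, -2.7, 10.9]
gripper_width: 0.0297
gripper_force: 30.0
```

Request:
drive_tool([
  [[-1,0,0,-0.008,0],[-1,0,0,-0.017,0],[-1,0,0,-0.017,0],[-1,0,0,-0.017,0]],
])

```text
time_s: 18.25
tcp_pos: [0.5523, 0.1765, 0.1466]
eef_rot: [179.9, 0.2, 158.0]
contact_force: [0.7, -3.0, 9.3]
gripper_width: 0.0297
gripper_force: 30.0
```

```bash
python3 s.py
```

```text
18.25 [0.5523 0.1765 0.1466] [179.9166   0.1645 157.9821] [ 0.7102 -3.0271  9.2613] [-1.0864 -0.2284  0.0176] [  37.1038   15.8852  -18.8448    0.12    -55.1141 -149.1901]
```

Request:
drive_tool([
  [[-1,-0.002,-0.004,-0.008,0],[-1,-0.002,-0.004,-0.015,0],[-1,-0.002,-0.004,-0.015,0],[-1,-0.002,-0.004,-0.015,0]],
])

```text
time_s: 18.75
tcp_pos: [0.5523, 0.1764, 0.1482]
eef_rot: [179.9, 0.2, 158.0]
contact_force: [0.7, -0.4, 8.4]
gripper_width: 0.0298
gripper_force: 30.0
```

Request:
drive_tool([
  [[-1,0,0,-0.005,0],[-1,0,0,-0.01,0],[-1,0,0,-0.01,0],[-1,0,0,-0.01,0]],
])

```text
time_s: 19.25
tcp_pos: [0.5523, 0.1764, 0.1492]
eef_rot: [179.9, 0.1, 158.0]
contact_force: [0.7, -0.5, 7.3]
gripper_width: 0.0294
gripper_force: 30.0
```

```bash
python3 s.py
```

```text
19.25 [0.5523 0.1764 0.1492] [179.8807   0.1483 157.9764] [ 0.7144 -0.4714  7.2704] [-0.3741 -0.44   -0.0393] [  37.0734   15.7271  -18.6574    0.0801  -55.437  -149.1422]
```

Request:
drive_tool([
  [[-1,0,0,-0.005,0],[-1,0,0,-0.008,0],[-1,0,0,-0.008,0]],
])

```text
time_s: 19.62
tcp_pos: [0.5522, 0.1764, 0.1494]
eef_rot: [179.9, 0.1, 158.0]
contact_force: [5.9, -0.2, 0.3]
gripper_width: 0.03
gripper_force: 30.0
```

Request:
drive_tool([
  [[-1,0,0,-0.005,0],[-1,0,0,-0.008,0],[-1,0,0,-0.008,0]],
])

```text
time_s: 20.0
tcp_pos: [0.5521, 0.1764, 0.1495]
eef_rot: [179.9, 0.1, 157.9]
contact_force: [8.4, 0.2, -6.0]
gripper_width: 0.0299
gripper_force: 30.0
```

```bash
python3 s.py
```

```text
20.0 [0.5521 0.1764 0.1495] [179.911    0.0914 157.9472] [ 8.3504  0.2117 -5.9865] [-0.1697 -3.4012  0.0292] [  37.0638   15.7397  -18.5903    0.0397  -55.5467 -149.139 ]
```

The lamp is held by the notch roofs, so it's locked. Next I'll relax the pull, release and back off upwards.

Request:
drive_tool([
  [[-1,0,0,0.005,0],[-1,0,0,0.007,0],[-1,0,0,0.007,0]],
])

```text
time_s: 20.38
tcp_pos: [0.5522, 0.1764, 0.1494]
eef_rot: [179.9, 0.1, 158.0]
contact_force: [6.5, -0.9, -0.7]
gripper_width: 0.0298
gripper_force: 30.0
```

Request:
drive_tool([
  [[-0.25,0,0,0,0],[-0.2,0,0,0,0],[0,0,0,0,0],[0.3,0,0,0,0],[0.3,0,0,0,0]],
])

```text
time_s: 21.0
tcp_pos: [0.5507, 0.1759, 0.1492]
eef_rot: [-180.0, -0.0, 157.9]
contact_force: [0.6, -0.3, 0.3]
gripper_width: 0.0554
gripper_force: 0.0
```

Request:
drive_tool([
  [[0.4,0,0,0,0],[0.4,0,0,-0.1,0],[0.4,0,0,-0.3,0],[0.4,0,0,-0.6,0],[0.4,0,0,-1,0]],
])

```text
time_s: 21.62
tcp_pos: [0.5503, 0.1756, 0.2705]
eef_rot: [-179.9, -0.0, 157.9]
contact_force: [0.8, 1.0, 0.6]
gripper_width: 0.0614
gripper_force: 0.0
```

Request:
drive_tool([
  [[0.4,-0.3,0,-0.2,0],[0.4,-0.6,0,-0.2,0],[0.4,-0.9,0,-0.2,0],[0.4,-0.9,0,-0.2,0]],
])

```text
time_s: 22.12
tcp_pos: [0.6523, 0.1342, 0.293]
eef_rot: [-180.0, -0.0, 157.8]
contact_force: [-0.8, 0.3, -0.2]
gripper_width: 0.0613
gripper_force: 0.0
```

```bash
python3 s.py; python3 - <<'E'
from h import *
a=capture("side");b=capture("scene")
f=lambda i,u:cv2.resize(i[u[1]-65:u[1]+35,u[0]-50:u[0]+50],(400,400),interpolation=cv2.INTER_CUBIC)
cv2.imwrite("pics/f1.png",np.hstack([f(a,(261,195)),f(b,(338,170))])[:,:,::-1])
E
```

```text
22.125 [0.6523 0.1342 0.293 ] [-179.9585   -0.0162  157.831 ] [-0.8339  0.3434 -0.1688] [0.0167 0.0217 0.0138] [  28.3745   18.1837    4.4073    0.0142  -76.2659 -140.547 ]
```

View pics/f1.png

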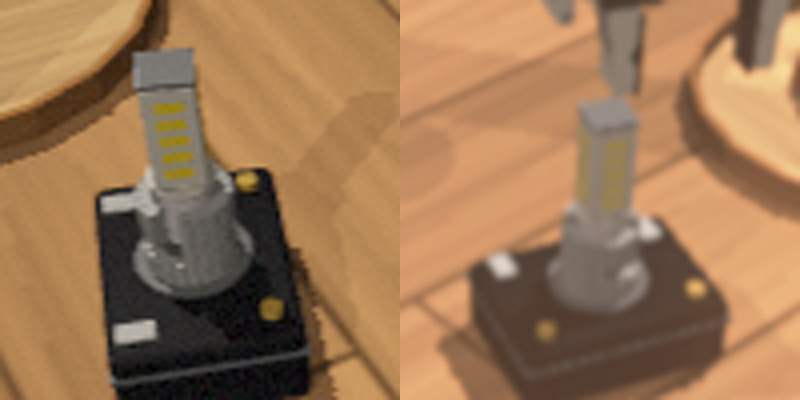

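The lamp stands in the collar, parallel to the box, with its top at side-crop (164,70) and scene-crop (207,116). I'll check for tilt, then hand in.

```bash
python3 - <<'E'
from h import *
print(tri(("side",(211+164/4,130+70/4)),("scene",(288+207/4,105+116/4))))
from plant import job
x,_=tri(("side",(211+164/4,130+70/4)),("scene",(288+207/4,105+116/4)))
if np.hypot(x[0]-.5525,x[1]-.1775)<.007: print(job.close_job())
E
```

```text
(array([0.55320047, 0.17858247, 0.18540791]), [0.8, 0.8])
the job is handed in; nothing more can be done
None
```

The lamp is locked upright in the lampholder and the job is handed in at about 22 s. The press peaked at about 15 N, the final pictures show the lamp standing over the collar axis within about 1 mm, and I went nowhere near the figures or the tin.

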